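Set out the labelling corner

TASK

Get the labelling corner ready: put the two label rolls on the two round stands, one on each, lying flat and in the middle; lay the marker in both notches of the pen rest, about centred along it; and stand the hand stamp upright in the middle of the rectangular stand, its long side along the stand's long side. Leave the kitchen timer and the red ladle where they are.

Things in the scene. Friction and masses are not known exactly. Their poses are not given: they have to be found in the camera images.
- label_roll_0_mid (a point): a roll of white labels lying flat: a cylinder 61 mm across and 40 mm high with upright axis (z), with a round core hole that is only a shallow look and cannot be entered. Loose, about 90 g. The point is its centre, 20 mm above its underside. Either roll may go on either round stand.
- label_roll_1_mid (a point): a roll of cream-white labels lying flat: a cylinder 61 mm across and 40 mm high with upright axis (z), with a round core hole that is only a shallow look and cannot be entered. Loose, about 90 g. The point is its centre, 20 mm above its underside. Either roll may go on either round stand.
- marker_mid (a point): a marker pen, green and white, 135 mm long and 16 to 17 mm thick, lying on the worktop along its own y axis. Loose, light. The point is its middle, 8 mm above its underside; grip it across (along its x axis) near the middle.
- stamp_mid (a point): hand stamp standing upright: black oblong foot 64 (its x) by 42 (its y) by 20 mm high, on it a turned wooden handle, 24 mm thick at its waist and 30 mm thick at its head, which runs from 42 to 56 mm above the underside (grip it there, at 49 mm); top at 64 mm. Loose, about 120 g. The point is on the upright axis, 32 mm above the underside.
- round_stand_0_top (a point): a fixed round wooden stand with a flat grey felt top, 84 mm across, 10 mm high. The point is the centre of its top face, z up; a label roll belongs on it.
- round_stand_1_top (a point): a fixed round wooden stand with a flat grey felt top, 84 mm across, 10 mm high. The point is the centre of its top face, z up; a label roll belongs on it.
- pen_rest_mid (a point): fixed wooden pen rest: foot 46 (its x) by 110 (its y) by 6 mm, with two 10 mm thick saddles at y = +-45 mm, each with an open 90 degree V notch along y: bottom 15 mm above the worktop, tips 33 mm above it and 36 mm apart. 80 mm between the saddles are free for fingers. The point: the place of the marker's middle when it lies in both notches along y, either way round, 26 mm above the worktop.
- stamp_stand_top (a point): a fixed rectangular wooden stand with a flat grey felt top, 100 mm (its x axis) by 74 mm (its y axis), 10 mm high. The point is the centre of its top face, z up; the hand stamp belongs on it, its x axis along the stand's x axis, either way round.
- timer_mid (a point): a round kitchen timer, white below and red above, 58 mm across, 46 mm high, loose; not part of the job. The point is its centre, 23 mm above the worktop.
- ladle_mid (a point): a red ladle, 185 mm long, 42 mm wide, 15 mm high, lying loose; not part of the job. The point is its middle, 7 mm above the worktop.
There are look-alikes about, which are no part of the job. What is shaped like the part that bears label_roll_0_mid but green or yellow is not meant.

How it is judged (in metres and radians):
At the end, for the whole second after the job is handed in: A label roll flat on each round stand, centred within 12 mm; the marker level in both notches of the pen rest, within 20 mm of its middle along and 6 mm across; the stamp upright on the rectangular stand, within 12 mm of its centre, long sides within 0.25 rad. All released, at rest (((horizontal distance between label_roll_0_mid and round_stand_0_top below 0.012 m and z of label_roll_0_mid in the frame of round_stand_0_top between 0.017 and 0.023 m and angle between the z axis of label_roll_0_mid and the z axis of round_stand_0_top, either way round below 0.1 rad and horizontal distance between label_roll_1_mid and round_stand_1_top below 0.012 m and z of label_roll_1_mid in the frame of round_stand_1_top between 0.017 and 0.023 m and angle between the z axis of label_roll_1_mid and the z axis of round_stand_1_top, either way round below 0.1 rad) or (horizontal distance between label_roll_0_mid and round_stand_1_top below 0.012 m and z of label_roll_0_mid in the frame of round_stand_1_top between 0.017 and 0.023 m and angle between the z axis of label_roll_0_mid and the z axis of round_stand_1_top, either way round below 0.1 rad and horizontal distance between label_roll_1_mid and round_stand_0_top below 0.012 m and z of label_roll_1_mid in the frame of round_stand_0_top between 0.017 and 0.023 m and angle between the z axis of label_roll_1_mid and the z axis of round_stand_0_top, either way round below 0.1 rad)) and x of marker_mid in the frame of pen_rest_mid between -0.006 and 0.006 m and y of marker_mid in the frame of pen_rest_mid between -0.02 and 0.02 m and z of marker_mid in the frame of pen_rest_mid between -0.005 and 0.005 m and angle between the y axis of marker_mid and the y axis of pen_rest_mid, either way round below 0.12 rad and horizontal distance between stamp_mid and stamp_stand_top below 0.012 m and z of stamp_mid in the frame of stamp_stand_top between 0.029 and 0.035 m and angle between stamp_mid's own z axis and vertical below 0.1 rad and angle between the x axis of stamp_mid and the x axis of stamp_stand_top, either way round below 0.25 rad); the robot touches nothing.
It fails at once if the kitchen timer is moved more than 30 mm (distance of timer_mid from where it was at the start of the episode above 0.03 m).
It fails at once if the red ladle is moved more than 30 mm (distance of ladle_mid from where it was at the start of the episode above 0.03 m).
It also fails if it takes over 88 s, if anything falls off the work surface, if the arm or the gripper's body presses on something with over 40 N, if the wrist force passes 120 N, or if a joint passes its speed limit or range.

ROBOT

A 6-joint arm with a two-finger parallel gripper is mounted at the origin on a cart in front of the work surface, level with it; the furniture and walls round the work are solid. World frame = base frame: x ahead of the robot, y to its left, z up, the work surface at z = 0. Lengths are in mm, angles in rad, forces in N, time in s.
With the tool pointing down it reaches from about 350 to 725 mm from the base axis. Payload 4.3 kg.
Tool frame: the origin (TCP) lies on the mounting face of the last link; the fingertips stand 173 mm ahead of it and the grasp point (between the pads) lies env.pinch_z ahead of it (env.pinch_z is the distance from the TCP to the grasp point, in mm); z points along the fingers, y is the line along which they close (so a half turn about z gives the same grasp; the last joint's range is limited). The gripper opens to 85 mm and grips with 20 to 120 N. Pads are 22 mm wide; open, the fingers measure 114 mm over their backs; the gripper's body (76 mm by 85 mm) begins 54 mm behind the grasp point. The pads swing forward as they close: fully open they stand 13 mm farther back than shut.
Start: joints at [-1.266, 0.377, 0.081, 1.274, 0, 1.46], TCP at [231.739, -526.256, 404.729] pointing down, gripper open.
Joint ranges: [-2.72, 2.72], [-0.84, 1.66], [-1.02, 1.22], [-1.77, 2.12], [-1.37, 1.28], [-3.14, 3.14]. Speed limits (rad/s): [2.57, 2.57, 3.14, 3.14, 3.14, 3.14].

INTERFACE

Orientations are given as a unit quaternion [x, y, z, w].
In Python, from bench import readout, imaging, env gives the robot as it stands.
- The arm moves only by the tool play_rows, never from a script. Its argument "plan" is one flat list of numbers, 5 for each row, row after row: the shift along the tool's x, y, z in cm, then the turn about the tool's z in rad, then the opening in per cent of the stroke, from 0 (shut) to 100 (fully open). In form: [tx, ty, tz, yaw, jaw, tx, ty, tz, yaw, jaw, ...]. A call has 1 to 8 rows; each row is the pose to reach, as a shift and turn from the pose commanded when the call began, along the tool's axes at that moment; what a row does not reach only later rows make up. A row lasts 1/10 s, in which the tool goes at most 50 mm and 8.59 degrees, less where a joint would pass 70% of its speed; a pose out of reach is approached as far as the arm can. A call with a gripper value outside its range is refused whole. The fingers move at their own pace and stop on an object; "squeeze" is the grip in N (left out, the last holds). Time passes only in rows, so rows that repeat a pose let the fingers close. It gives the time, the measured TCP pose, the force, the opening and the grip force at its end, in the units of the state.
- readout.get_state(): the state, without advancing time (a new reading comes with each control period).
- imaging.camera(name): name is "side" or "top"; returns the picture (480x640x3 uint8, red, green, blue); there is no depth.
- imaging.get_calibration(name): a dict with "camera_matrix" (3x3 intrinsics, pixels), "dist_coeffs" ([k1, k2, p1, p2, k3] as OpenCV has them; the pictures are not rectified), "extrinsics" (4x4, takes a point from camera to world coordinates). Camera axes: x right, y up, looking along -z (the intrinsics and any distortion apply to the point x, -y, -z); pixel columns grow to the right and rows downward; lengths in mm; the calibration is good to about 2 mm. A picture is of the moment at which its call begins. get_calibration takes no time and is no camera call.
- env.job_done(): hands the job in; it is judged then, once.
The state is a dict: "clock": time; "q": joint angles; "joint_vel": joint speeds; "joint_torque": joint torques, N m; "position": TCP position; "orientation": TCP orientation; "force": force on the tool from outside, world axes, zero at the start; "wrist_torque": the same for the moment, N m; "opening": finger opening in mm; "gripper_force": force on a finger pad.
Only numpy, scipy, OpenCV 4.12 (cv2) and the standard library are available. Lean on these libraries where they do the work, as an engineer would, in place of code of your own. Each camera call takes 0.05 s, during which the arm holds its last target. There are 200 camera calls.

## Working session

There is one attempt and no reset: what is moved stays moved. The work goes in short steps, Python scripts to look and compute and a tool call to move; the robot and the scene stay as the last step left them, time stands still between calls to the robot, and variables do not carry over. Pictures are saved under pics/ and viewed, at most 14 in all, crops included, and the job is handed in when it is done.

Besides the shell and the picture viewer there is one more tool, called after "Emit:" by a JSON object that holds its "op" and its "data", one argument or row to a line. play_rows: Moves the arm, as the interface text tells. Its arguments: {"type":"object","properties":{"plan":{"type":"array"},"squeeze":{"type":"number"}},"required":["plan"]}

```bash
mkdir -p pics
python3 - <<'E'
from bench import readout, imaging, env
import cv2,numpy as np
print(env.pinch_z); print(readout.get_state())
for n in("top","side"):
    cv2.imwrite(f"pics/{n}0.png",imaging.camera(n)[:,:,::-1]); print(n,imaging.get_calibration(n))
E
```

```text
154.70000000000002
{'clock': 0.0, 'q': array([-1.26632543e+00,  3.78073504e-01,  7.96434589e-02,  1.27435343e+00,
       -1.58963704e-05,  1.46051740e+00]), 'joint_vel': array([ 0.00131481, -0.00090569, -0.00083706, -0.00014163,  0.00060324,
       -0.00097764]), 'joint_torque': array([ 8.13153856e-04, -4.63601017e+01,  2.69877273e+01,  2.07498187e-02,
        1.07865878e-04, -7.13032492e-06]), 'position': array([ 231.6311267 , -525.96955139,  403.76133103]), 'orientation': array([ 9.78574284e-01,  2.05891677e-01, -1.04231194e-04, -9.88122760e-04]), 'force': array([-0.52758187,  0.22053035,  0.33147473]), 'wrist_torque': array([ 0.03053384,  0.01053167, -0.00868853]), 'gripper_force': 0.0, 'opening': 85.2798512390949}
top {'camera_matrix': array([[564.37447681,   0.        , 321.59374988],
       [  0.        , 564.37447681, 238.17953981],
       [  0.        ,   0.        ,   1.        ]]), 'dist_coeffs': array([-0.17481143,  0.        ,  0.        ,  0.        ,  0.        ]), 'extrinsics': array([[-1.59407776e-02,  9.84759830e-01, -1.73187672e-01,
         3.69318978e+02],
       
[... 172 characters left out ...]
0.00000000e+00,  0.00000000e+00,  0.00000000e+00,
         1.00000000e+00]])}
side {'camera_matrix': array([[580.71247416,   0.        , 323.98766776],
       [  0.        , 580.71247416, 239.59350134],
       [  0.        ,   0.        ,   1.        ]]), 'dist_coeffs': array([-0.08779471,  0.        ,  0.        ,  0.        ,  0.        ]), 'extrinsics': array([[ 9.90003579e-01,  5.50681394e-02, -1.29847656e-01,
         4.22334711e+02],
       [-1.41021692e-01,  3.70762986e-01, -9.17958436e-01,
        -1.32961920e+03],
       [-2.40755839e-03,  9.27093473e-01,  3.74822485e-01,
         5.97625580e+02],
       [ 0.00000000e+00,  0.00000000e+00,  0.00000000e+00,
         1.00000000e+00]])}
```

View pics/top0.png

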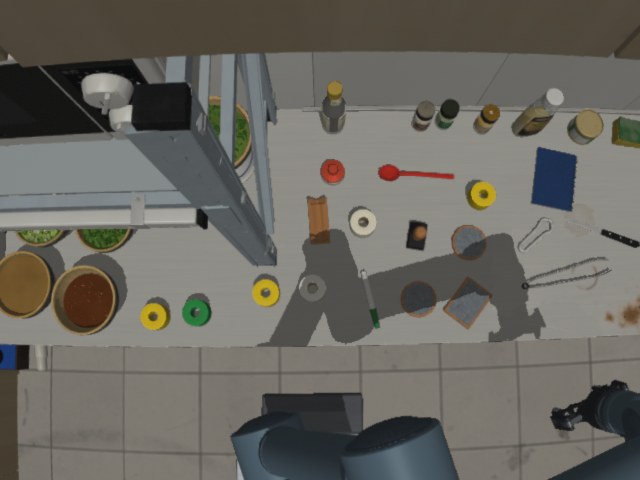

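View pics/side0.png

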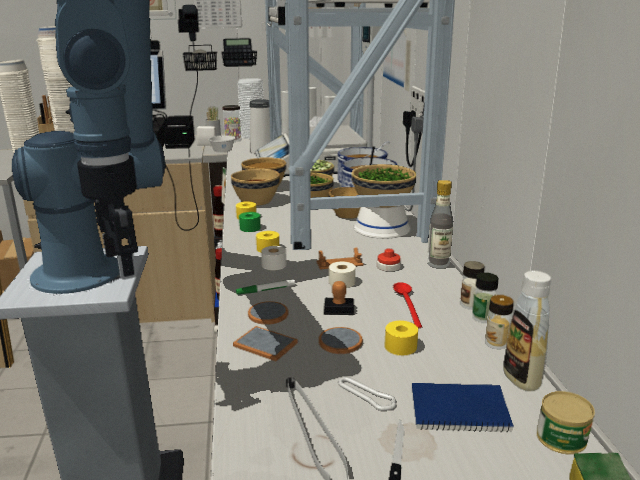

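The top view shows white rolls at (363,222) and, in shadow, (313,288). The round stands are at (468,242) and (419,298), the stamp stand at (467,302), the pen rest at (318,220), the marker at (370,300), the stamp at (417,235), the timer at (332,171) and the ladle around (415,174). The yellow rolls (483,195), (265,292), (154,316) and the green one (196,312) are look-alikes. The white and cream rolls fit the description. I'll confirm this in an enlarged crop and measure.

```bash
cat > h.py <<'E'
from bench import readout, imaging, env
import cv2,numpy as np
def p2w(n,uv,z):
    c=imaging.get_calibration(n);E=c["extrinsics"]
    p=cv2.undistortPoints(np.array(uv,float).reshape(-1,1,2),c["camera_matrix"],c["dist_coeffs"]).reshape(-1,2)
    d=np.c_[p[:,0],-p[:,1],-np.ones(len(p))]@E[:3,:3].T
    o=E[:3,3]; return o+d*((z-o[2])/d[:,2])[:,None]
def w2p(n,P):
    c=imaging.get_calibration(n);E=c["extrinsics"]
    q=(np.atleast_2d(P)-E[:3,3])@E[:3,:3]*[1,-1,-1]
    return cv2.projectPoints(q,np.zeros(3),np.zeros(3),c["camera_matrix"],c["dist_coeffs"])[0].reshape(-1,2)
def tilt():
    return readout.get_state()
E
python3 - <<'E'
from h import *
im=cv2.imread("pics/top0.png")
cv2.imwrite("pics/c1.png",cv2.resize(im[195:335,290:500],None,fx=3.8,fy=3.8,interpolation=cv2.INTER_CUBIC)[:600])
for n,uv,z in[("r0",(363,222),40),("r1",(313,288),40),("s0",(468,242),10),("s1",(419,298),10),("ss",(467,302),10),("pen",(318,220),20),("mk",(370,300),8),("st",(420,232),60),("tim",(332,171),40),("lad",(415,174),10),("post",(268,262),0)]: print(n,p2w("top",[uv],z).round())
E
```

```text
r0 [[ 629. -142.   40.]]
r1 [[479. -25.  40.]]
s0 [[ 584. -393.   10.]]
s1 [[ 454. -269.   10.]]
ss [[ 442. -382.   10.]]
pen [[640. -38.  20.]]
mk [[ 452. -155.    8.]]
st [[ 600. -269.   60.]]
tim [[753. -73.  40.]]
lad [[ 752. -273.   10.]]
post [[545.  81.   0.]]
```

View pics/c1.png

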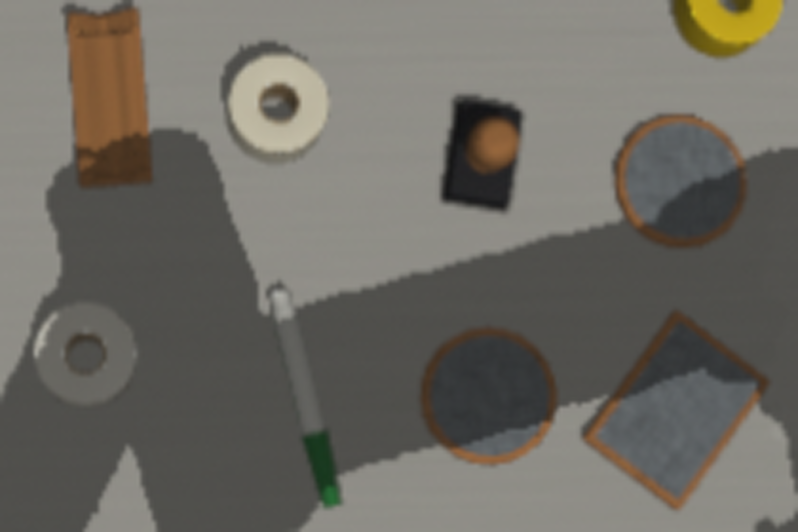

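The crop confirms a cream roll (279,104), a white roll (85,354) that is grey only from shadow, the stands (681,180) and (489,396), the rectangular stand's corners, and the marker from (279,287) to (332,505). The stamp's long side runs vertically in the image.

Run:
```python
from h import *
def C(pts,z): 
    a=(np.array(pts,float)+.5)/3.8-.5+[290,195]; return p2w("top",a,z)
for n,p,z in[("cream",(279,104),40),("white",(85,354),40),("s0",(681,180),10),("s1",(489,396),10),("knob",(494,143),62)]: print(n,C([p],z).round(1))
print("roll width",C([(228,104),(330,104),(35,354),(137,354)],38).round(1))
r=C([(676,312),(767,383),(677,508),(585,437)],10);print("rect",r.mean(0).round(1),np.linalg.norm(np.diff(r,axis=0),axis=1).round(),r.round())
for e in((0,1),(1,2)): d=r[e[1]]-r[e[0]];print(np.degrees(np.arctan2(d[1],d[0])))
m=C([(277,286),(333,505)],8);d=m[1]-m[0];print("marker",m.mean(0).round(1),np.linalg.norm(d),np.degrees(np.arctan2(d[1],d[0])))
s=C([(456,97),(522,110),(507,210),(443,198)],17);print("stamp",s.mean(0).round(1),np.linalg.norm(np.diff(s,axis=0),axis=1).round())
d=s[0]-s[3]+s[1]-s[2];print(np.degrees(np.arctan2(d[1],d[0])))
b=C([(152,184),(80,187),(68,14),(138,10)],[20][0]);print("pen",b.mean(0).round(1),b.round(),np.linalg.norm(np.diff(b,axis=0),axis=1).round())
d=b[3]-b[0]+b[2]-b[1];print(np.degrees(np.arctan2(d[1],d[0])))
im=cv2.imread("pics/top0.png")
a=cv2.resize(im[185:255,295:385],None,fx=8,fy=8,interpolation=cv2.INTER_CUBIC)
cv2.imwrite("pics/c2.png",a)
R=readout.get_state()
from scipy.spatial.transform import Rotation
print(Rotation.from_quat(R["orientation"]).as_matrix().round(3))
```

```text
cream [[ 629.3 -142.    40. ]]
white [[479.7 -22.5  40. ]]
s0 [[ 583.5 -394.6   10. ]]
s1 [[ 452.1 -267.7   10. ]]
knob [[ 599.2 -268.2   62. ]]
roll width [[ 630.2 -111.2   38. ]
 [ 629.3 -173.2   38. ]
 [ 480.3    7.3   38. ]
 [ 479.4  -53.4   38. ]]
rect [ 440.9 -383.9   10. ] [71. 96. 71.] [[ 501. -387.   10.]
 [ 456. -442.   10.]
 [ 381. -381.   10.]
 [ 426. -326.   10.]]
-129.34874034828334
140.94907255294973
marker [ 455.3 -155.3    8. ] 137.3385918101397 -167.18042714834905
stamp [ 601.  -268.5   17. ] [42. 64. 40.]
-10.451482314081414
pen [638.8 -39.3  20. ] [[585. -64.  20.]
 [584. -20.  20.]
 [692. -14.  20.]
 [694. -58.  20.]] [ 44. 109.  43.]
3.340752805105815
[[ 0.915  0.403 -0.001]
 [ 0.403 -0.915  0.002]
 [ 0.    -0.002 -1.   ]]
```

View pics/c2.png

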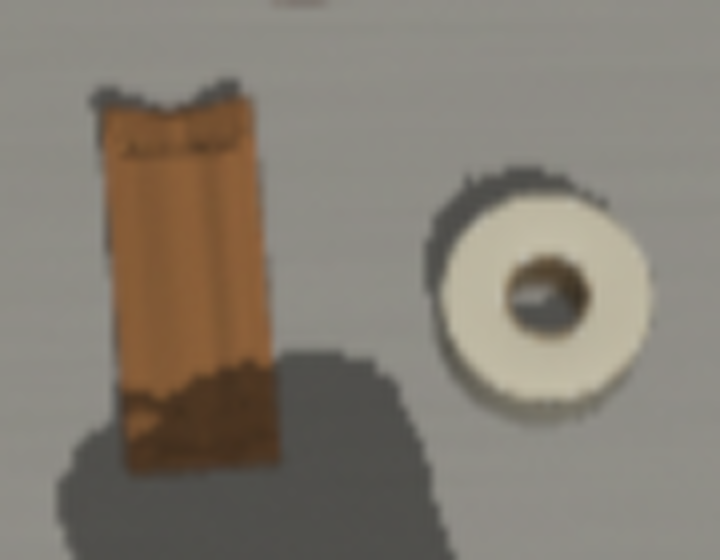

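```bash
cat >> h.py <<'E'
from scipy.spatial.transform import Rotation
def go(*T):
    "T: (x,y,z_grasp,theta_deg): rows needed from the present pose"
    s=readout.get_state();R=Rotation.from_quat(s["orientation"]).as_matrix()
    th=np.degrees(np.arctan2(R[1,0],R[0,0]))
    print("t",round(s["clock"],2),"grasp",(s["position"]+R[:,2]*env.pinch_z).round(1),"th",round(th,1),"q",s["q"].round(2),"F",s["force"].round(1),"open",round(s["opening"],1),"gf",round(s["gripper_force"],1))
    for x,y,z,t in T:
        d=R.T@(np.array([x,y,z+env.pinch_z])-s["position"])
        print((d/10).round(2),round(np.radians((th-t+90)%180-90),3),"mm",round(np.linalg.norm(d)))
E
python3 -c "
from h import *
go((480,-22.5,130,23.8))"
```

```text
t 0.1 grasp [ 231.6 -525.7  249.2] th 23.8 q [-1.27  0.38  0.08  1.27  0.    1.46] F [-0.8 -0.  -0.2] open 85.2 gf 0.0
[ 43.01 -36.05  11.99] -0.001 mm 574
```

Emit:
{"op": "play_rows", "data": {
  "plan": [4,-3.3,1.1,0,100,7.7,-6.5,2.1,0,100,11.5,-9.6,3.2,0,100,15,-12.6,4.2,0,100,18.8,-15.8,5.2,0,100,22.5,-18.9,6.3,0,100,26.3,-22,7.3,0,100,30,-25.1,8.4,0,100],
  "squeeze": 40
}}

```text
clock: 0.9
position: [405.4, -173.8, 320.3]
orientation: [0.979, 0.206, 0.0, 0.0]
force: [1.6, -1.2, 0.9]
opening: 85.2
gripper_force: 0.0
```

```bash
python3 -c "
from h import *
go((480,-22.5,110,23.8))"
```

```text
t 0.9 grasp [ 405.5 -173.8  165.6] th 23.7 q [-0.55  0.16 -0.44  0.97 -0.    2.18] F [ 1.6 -1.2  0.9] open 85.2 gf 0.0
[ 12.92 -10.85   5.56] -0.001 mm 178
```

Emit:
{"op": "play_rows", "data": {
  "plan": [3.6,-3,1.5,0,100,7,-6,3,0,100,10.5,-8.5,4.5,0,100,12.5,-10.3,5.5,0,100,12.5,-10.3,5.5,0,100,12.5,-10.3,5.5,0,100]
}}

```text
clock: 1.5
position: [477.7, -30.7, 265.2]
orientation: [0.978, 0.207, -0.001, -0.0]
force: [0.5, -0.9, -0.4]
opening: 85.8
gripper_force: 0.0
```

Run:
```python
from h import *
go((480,-22.5,24,23.8))
s=imaging.camera("side");cv2.imwrite("pics/s1.png",cv2.resize(s[180:340,180:440],None,fx=3,fy=3)[:,:,::-1])
```

```text
t 1.5 grasp [477.4 -30.7 110.5] th 23.9 q [-0.2   0.28 -0.44  0.85 -0.    2.53] F [ 0.5 -0.9 -0.4] open 85.8 gf 0.0
[ 0.56 -0.65  8.65] 0.001 mm 87
```

View pics/s1.png

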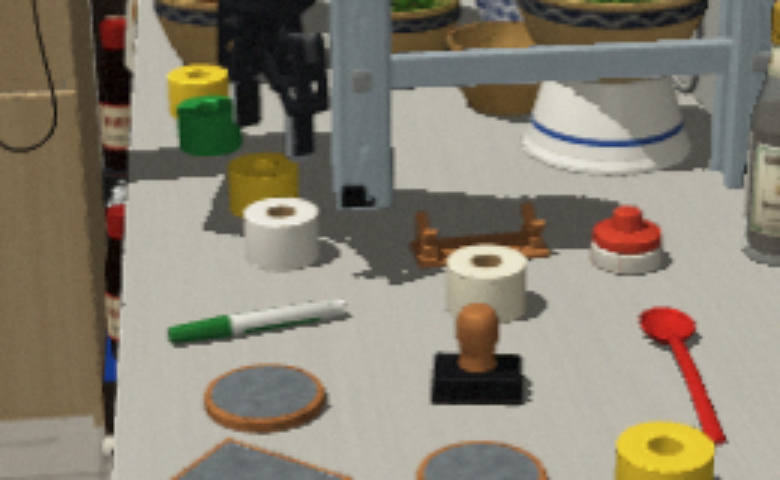

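The side crop shows the white roll at (281,212), the cream one at (486,261), the marker from (172,335) to (345,305) and the stamp at (477,380). I'll check these against the top-view positions.

Run:
```python
from h import *
P=lambda u,z:p2w("side",[[(u[0]+.5)/3-.5+180,(u[1]+.5)/3-.5+180]],z)[0].round(1)
for n,u,z in[("white",(281,212),40),("cream",(486,261),40),("s1",(265,395),10),("knob",(477,306),64),("mk",(258,322),8)]:print(n,P(u,z))
```

```text
white [482.7 -15.3  40. ]
cream [ 632.3 -134.2   40. ]
s1 [ 455.2 -266.1   10. ]
knob [ 604.5 -258.3   64. ]
mk [ 456.1 -149.     8. ]
```

Emit:
{"op": "play_rows", "data": {
  "plan": [0.6,-0.8,3,0,100,0.6,-0.8,6,0,100,0.6,-0.8,8.6,0,100,0.6,-0.8,8.6,0,100,0.6,-0.8,8.6,0,55,0.6,-0.8,8.6,0,55,0.6,-0.8,8.6,0,55,0.6,-0.8,8.6,0,55]
}}

```text
clock: 2.35
position: [481.2, -21.9, 181.6]
orientation: [0.979, 0.206, 0.001, 0.001]
force: [-1.5, -1.0, 7.3]
opening: 59.6
gripper_force: 43.9
```

```bash
python3 -c "
from h import *
go((480,-22.5,110,23.8),(452.6,-267.5,80,23.8),(452.6,-267.5,35,23.8))"
```

```text
t 2.35 grasp [481.7 -22.1  26.9] th 23.7 q [-0.18  0.39 -0.54  0.64 -0.    2.55] F [-1.5 -1.   7.3] open 59.6 gf 43.9
[-0.12  0.03 -8.31] -0.001 mm 83
[-12.5   21.34  -5.29] -0.001 mm 253
[-12.51  21.33  -0.79] -0.001 mm 247
```

Emit:
{"op": "play_rows", "data": {
  "plan": [0,0,-3,0,55,0,0,-6,0,55,-2.4,4.1,-6,0,55,-4.8,8.2,-6,0,55,-7.2,12.3,-6,0,55,-9.6,16.4,-6,0,55,-12,20.5,-6,0,55,-12.5,21.3,-6,0,55]
}}

```text
clock: 3.15
position: [451.8, -271.7, 241.1]
orientation: [0.979, 0.203, 0.001, 0.003]
force: [0.2, -0.1, -0.4]
opening: 59.6
gripper_force: 44.2
```

```bash
python3 -c "
from h import *
go((452.6,-267.5,36.5,23.8))
im=imaging.camera('top');cv2.imwrite('pics/t2.png',cv2.resize(im[200:340,330:500],None,fx=4,fy=4,interpolation=cv2.INTER_CUBIC)[:,:,::-1])"
```

```text
t 3.15 grasp [ 452.3 -272.4   86.4] th 23.4 q [-0.66  0.39 -0.35  0.83 -0.    2.07] F [ 0.2 -0.1 -0.4] open 59.6 gf 44.2
[ 0.24 -0.38  4.99] -0.006 mm 50
```

View pics/t2.png

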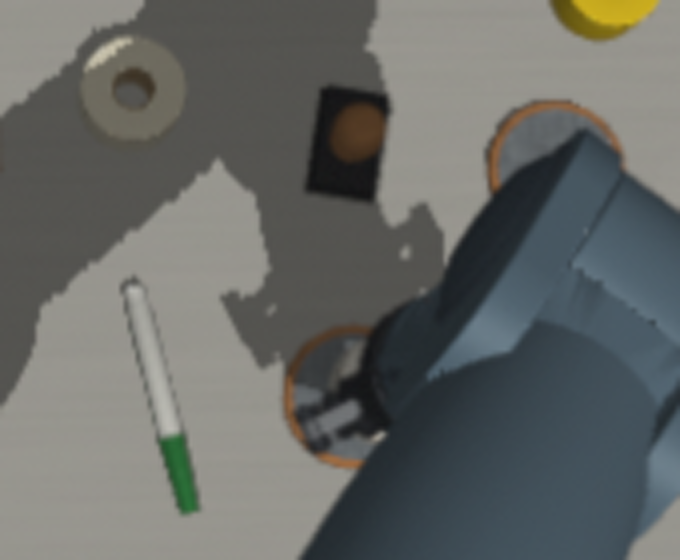

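The arm hides the stand from above and the roll is held. Next I lower it and release.

Emit:
{"op": "play_rows", "data": {
  "plan": [0.2,-0.3,2.5,0,55,0.2,-0.3,4.5,0,55,0.2,-0.3,4.9,0,55,0.2,-0.3,4.9,0,55,0.2,-0.3,4.9,0,55]
}}

```text
clock: 3.7
position: [452.3, -261.8, 191.4]
orientation: [0.978, 0.207, 0.0, -0.0]
force: [-1.9, 3.1, 5.0]
opening: 59.3
gripper_force: 45.7
```

```bash
python3 -c "
from h import *
go((452.6,-267.5,36.5,23.8))"
```

```text
t 3.7 grasp [ 452.3 -261.7   36.7] th 23.9 q [-0.65  0.44 -0.42  0.71  0.    2.08] F [-1.9  3.1  5. ] open 59.3 gf 45.7
[-0.21  0.53  0.02] 0.001 mm 6
```

Emit:
{"op": "play_rows", "data": {
  "plan": [0,0,-0.4,0,55,-0.2,0.5,-0.4,0,55,-0.2,0.5,-0.4,0,55,-0.2,0.5,-0.4,0,55]
}}

```text
clock: 4.1
position: [452.6, -268.8, 194.7]
orientation: [0.979, 0.206, 0.0, 0.0]
force: [0.3, 0.8, 0.1]
opening: 59.2
gripper_force: 45.1
```

```bash
python3 -c "
from h import *
go((452.6,-267.5,36.5,23.8))"
```

```text
t 4.1 grasp [ 452.7 -268.8   40. ] th 23.7 q [-0.66  0.44 -0.4   0.72  0.    2.07] F [0.3 0.8 0.1] open 59.2 gf 45.1
[ 0.05 -0.12  0.35] -0.001 mm 4
```

Lower, release, rise.

Emit:
{"op": "play_rows", "data": {
  "plan": [0,0,0.3,0,55,0,0,0.35,0,55,0,0,0.35,0,100,0,0,0.35,0,100,0,0,0.35,0,100,0,0,-3,0,100,0,0,-7,0,100,0,0,-7,0,100]
}}

```text
clock: 4.9
position: [454.5, -270.0, 269.7]
orientation: [0.979, 0.206, 0.003, 0.004]
force: [0.6, -0.1, 0.2]
opening: 85.2
gripper_force: 0.0
```

```bash
python3 -c "
from h import *
go((455.5,-154,90,12.8))"
```

```text
t 4.9 grasp [ 455.7 -270.9  115. ] th 23.8 q [-0.66  0.36 -0.31  0.89 -0.    2.07] F [ 0.6 -0.1  0.2] open 85.2 gf 0.0
[  4.75 -10.6    2.44] 0.191 mm 119
```

Emit:
{"op": "play_rows", "data": {
  "plan": [1.6,-3.5,1,0.1,60,3.2,-7,2,0.19,60,4.7,-10.3,2.4,0.19,60,4.7,-10.5,2.4,0.19,60,4.7,-10.5,2.4,0.19,60,4.7,-10.5,2.4,0.19,60,4.7,-10.5,2.4,0.19,60]
}}

```text
clock: 5.6
position: [453.6, -154.6, 240.9]
orientation: [0.994, 0.111, 0.0, 0.0]
force: [-0.6, 0.2, 0.0]
opening: 51.3
gripper_force: 0.0
```

```bash
python3 -c "
from h import *
go((455.5,-154.5,23,12.8))
im=imaging.camera('top');cv2.imwrite('pics/t3.png',cv2.resize(im[200:340,330:500],None,fx=4,fy=4,interpolation=cv2.INTER_CUBIC)[:,:,::-1])"
```

```text
t 5.6 grasp [ 453.8 -154.8   86.2] th 12.8 q [-0.46  0.31 -0.47  0.79 -0.    2.46] F [-0.6  0.2  0. ] open 51.3 gf 0.0
[0.18 0.02 6.32] -0.0 mm 63
```

View pics/t3.png

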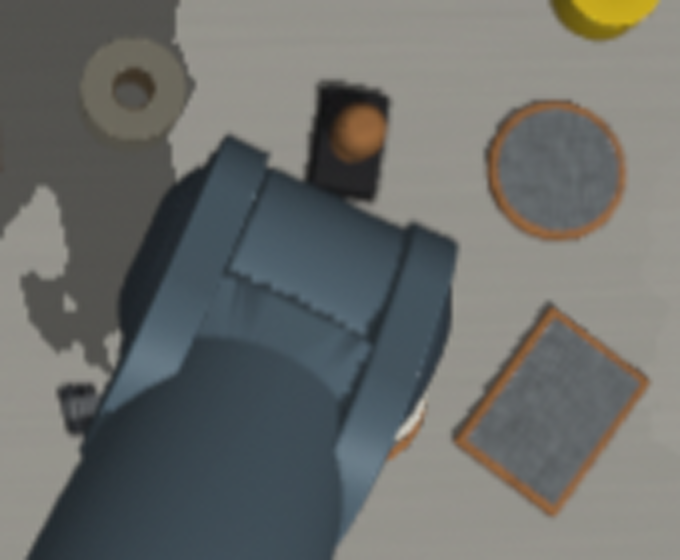

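The arm hides the marker from above, so I descend on the measured pose.

Emit:
{"op": "play_rows", "data": {
  "plan": [0.2,0,3,0,60,0.2,0,6,0,60,0.2,0,6.4,0,60,0.2,0,6.4,0,60,0.2,0,6.4,0,8,0.2,0,6.4,0,8,0.2,0,6.4,0,8,0.2,0,6.4,0,8],
  "squeeze": 30
}}

```text
clock: 6.45
position: [456.0, -153.5, 178.2]
orientation: [0.994, 0.112, 0.001, 0.001]
force: [-0.5, -0.3, 6.1]
opening: 13.9
gripper_force: 29.5
```

```bash
python3 -c "
from h import *
go((455.5,-154.5,100,12.8))
im=imaging.camera('side');cv2.imwrite('pics/s4.png',cv2.resize(im[220:360,200:400],None,fx=4,fy=4,interpolation=cv2.INTER_CUBIC)[:,:,::-1])"
```

```text
t 6.45 grasp [ 456.4 -153.7   23.5] th 12.9 q [-0.46  0.39 -0.55  0.63 -0.    2.46] F [-0.5 -0.3  6.1] open 13.9 gf 29.5
[-0.05  0.11 -7.65] 0.001 mm 77
```

View pics/s4.png

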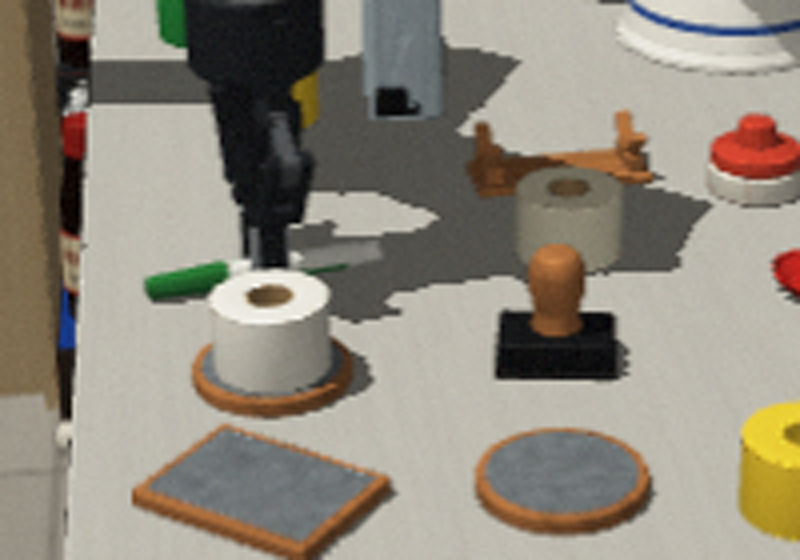

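The side view shows the white roll flat on its stand at (270,340) and the fingers on the marker at mid-length (265,262). Next I lift it.

Emit:
{"op": "play_rows", "data": {
  "plan": [0,0,-2,0,8,0,0,-5,0,8,0,0,-7.5,0,8,0,0,-7.5,0,8,0,0,-7.5,0,8,0,0,-7.5,0,8]
}}

```text
clock: 7.1
position: [454.6, -152.7, 250.9]
orientation: [0.994, 0.112, -0.001, -0.0]
force: [0.3, -0.1, -0.5]
opening: 13.8
gripper_force: 29.5
```

```bash
python3 -c "
from h import *
go((638,-39,99,3.3))
im=imaging.camera('side');cv2.imwrite('pics/s5.png',cv2.resize(im[200:340,200:400],None,fx=4,fy=4,interpolation=cv2.INTER_CUBIC)[:,:,::-1])"
```

```text
t 7.1 grasp [ 454.5 -152.7   96.2] th 12.9 q [-0.46  0.3  -0.46  0.82 -0.    2.46] F [ 0.3 -0.1 -0.5] open 13.8 gf 29.5
[20.41 -7.   -0.3 ] 0.167 mm 216
```

View pics/s5.png

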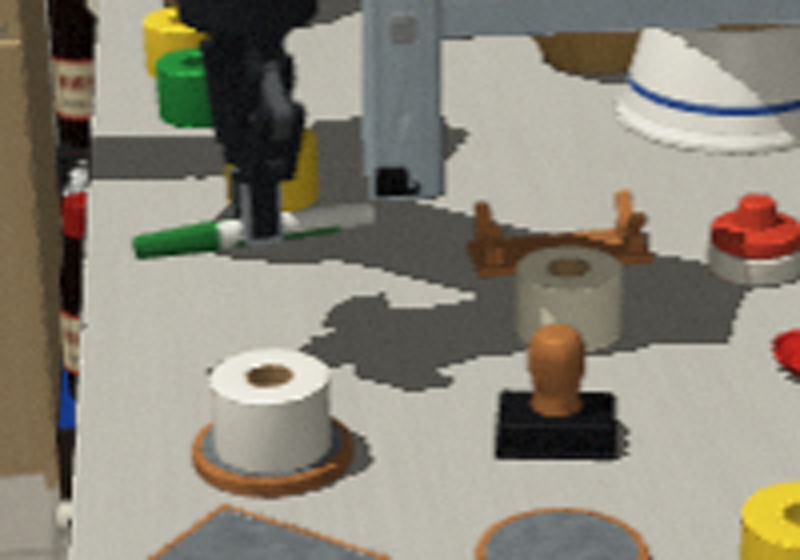

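The marker is held level near its middle, with its ends at (135,248) and (375,213). Next I carry it to the rest.

Emit:
{"op": "play_rows", "data": {
  "plan": [4,-1.4,0,0.05,8,8,-2.8,0,0.1,8,12,-4.2,0,0.14,8,16,-5.6,0,0.167,8,19.5,-6.7,0,0.167,8,20.4,-7,0,0.167,8,20.4,-7,0,0.167,8,20.4,-7,0,0.167,8]
}}

```text
clock: 7.95
position: [637.3, -39.7, 250.5]
orientation: [1.0, 0.029, -0.002, 0.0]
force: [-0.4, -0.6, 0.1]
opening: 14.2
gripper_force: 29.5
```

Emit:
{"op": "play_rows", "data": {
  "plan": [0,0,0,0,8,0,0,0,0,8]
}}

```text
clock: 8.15
position: [637.4, -40.1, 251.7]
orientation: [1.0, 0.028, -0.0, 0.0]
force: [0.4, -0.0, -0.0]
opening: 13.9
gripper_force: 29.5
```

```bash
python3 -c "
from h import *
go((638,-39,44,3.3))
im=imaging.camera('side');cv2.imwrite('pics/s6.png',cv2.resize(im[200:320,280:420],None,fx=5,fy=5,interpolation=cv2.INTER_CUBIC)[:,:,::-1])"
```

```text
t 8.15 grasp [637.2 -40.2  97. ] th 3.2 q [-0.16  0.58  0.01  1.   -0.    2.92] F [ 0.4 -0.  -0. ] open 13.9 gf 29.5
[ 0.07 -0.11  5.3 ] -0.001 mm 53
```

View pics/s6.png

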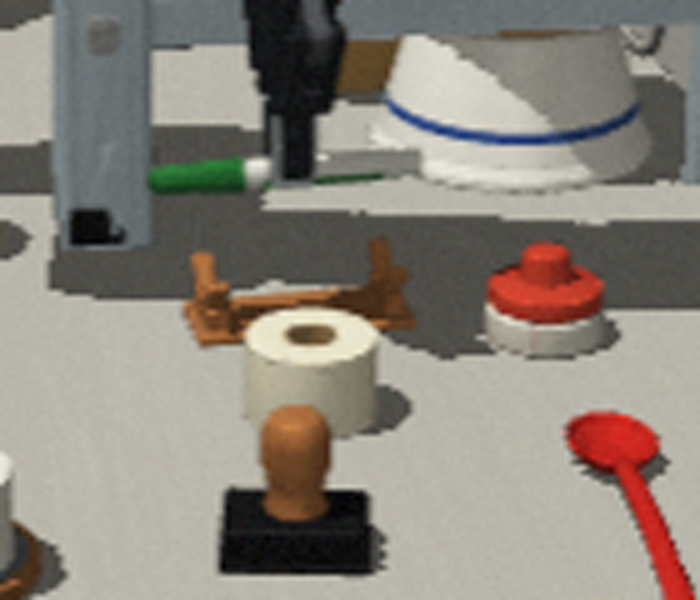

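The marker spans 152 to 420 and the rest's saddles are near 207 and 390, so it is about 5 mm short in x. I'll correct that and lower.

Emit:
{"op": "play_rows", "data": {
  "plan": [0.4,-0.1,2,0,8,0.4,-0.1,4,0,8,0.4,-0.1,5.2,0,8,0.4,-0.1,5.2,0,8,0.4,-0.1,5.2,0,8]
}}

```text
clock: 8.7
position: [642.1, -38.3, 199.9]
orientation: [1.0, 0.029, -0.0, 0.0]
force: [0.2, -0.1, -0.2]
opening: 14.1
gripper_force: 33.5
```

```bash
python3 -c "
from h import *
go((641,-39,41.5,3.3))"
```

```text
t 8.7 grasp [642.  -38.4  45.2] th 3.3 q [-0.16  0.64 -0.04  0.89 -0.    2.93] F [ 0.2 -0.1 -0.2] open 14.1 gf 33.5
[-0.11  0.06  0.37] -0.0 mm 4
```

Emit:
{"op": "play_rows", "data": {
  "plan": [-0.1,0.05,0.2,0,8,-0.1,0.05,0.35,0,8,-0.1,0.05,0.4,0,8,-0.1,0.05,0.4,0,8]
}}

```text
clock: 9.1
position: [642.0, -38.1, 198.3]
orientation: [1.0, 0.029, 0.002, -0.001]
force: [-2.9, 4.1, 9.4]
opening: 14.0
gripper_force: 34.6
```

```bash
python3 -c "
from h import *
go((641,-39,41.5,3.3))"
```

```text
t 9.1 grasp [642.5 -37.9  43.6] th 3.3 q [-0.16  0.64 -0.05  0.88  0.    2.92] F [-2.9  4.1  9.4] open 14.0 gf 34.6
[-0.1   0.08  0.21] 0.001 mm 3
```

Contact is at about the right height. I'll open moderately so the marker settles in the V, then rise.

Emit:
{"op": "play_rows", "data": {
  "plan": [0,0,-0.1,0,25,0,0,-0.1,0,40,0,0,-0.1,0,50,0,0,-0.1,0,50,0,0,-3,0,50,0,0,-7,0,50,0,0,-7.5,0,70,0,0,-7.5,0,100]
}}

```text
clock: 9.9
position: [642.3, -38.9, 272.5]
orientation: [1.0, 0.029, 0.002, 0.0]
force: [0.2, 0.0, -0.1]
opening: 70.2
gripper_force: 0.0
```

```bash
python3 -c "
from h import *
go((629.5,-142,110,23.8))
im=imaging.camera('side');cv2.imwrite('pics/s7.png',cv2.resize(im[200:320,280:420],None,fx=5,fy=5,interpolation=cv2.INTER_CUBIC)[:,:,::-1])"
```

```text
t 9.9 grasp [642.9 -39.  117.8] th 3.3 q [-0.16  0.58  0.05  1.04 -0.    2.92] F [ 0.2  0.  -0.1] open 70.2 gf 0.0
[-1.87 10.22  0.78] -0.358 mm 104
```

View pics/s7.png

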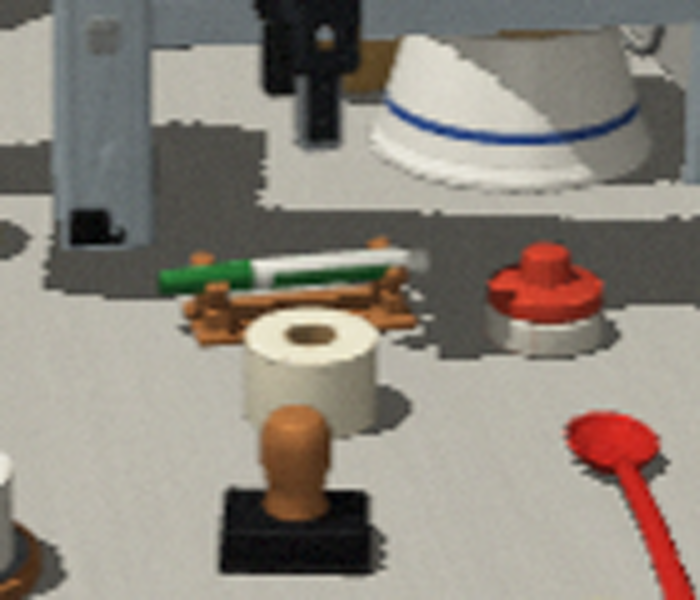

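The marker lies in both notches, spanning 160 to 428 and centred at 294. Next is the cream roll.

Emit:
{"op": "play_rows", "data": {
  "plan": [-0.7,3.5,0.3,-0.12,100,-1.3,7,0.6,-0.24,100,-1.9,10,0.7,-0.358,100,-1.9,10.2,0.7,-0.358,100,-1.9,10.2,0.7,-0.358,100,-1.9,10.2,0.7,-0.358,100,-1.9,10.2,0.7,-0.358,100]
}}

```text
clock: 10.65
position: [628.3, -140.4, 263.2]
orientation: [0.978, 0.207, -0.0, -0.0]
force: [-1.3, -0.3, 0.2]
opening: 85.6
gripper_force: 0.0
```

```bash
python3 -c "
from h import *
go((629.5,-141.5,25,23.8))"
```

```text
t 10.65 grasp [ 628.1 -140.3  108.5] th 23.9 q [-0.32  0.59  0.04  1.03  0.    2.41] F [-1.3 -0.3  0.2] open 85.6 gf 0.0
[0.07 0.16 8.35] 0.001 mm 83
```

Emit:
{"op": "play_rows", "data": {
  "plan": [0.1,0.15,3,0,100,0.1,0.15,6,0,100,0.1,0.15,8.3,0,100,0.1,0.15,8.3,0,100,0.1,0.15,8.3,0,55,0.1,0.15,8.3,0,55,0.1,0.15,8.3,0,55,0.1,0.15,8.3,0,55],
  "squeeze": 40
}}

```text
clock: 11.45
position: [630.9, -142.8, 182.8]
orientation: [0.978, 0.206, 0.002, 0.001]
force: [-0.3, -1.1, 5.4]
opening: 59.1
gripper_force: 43.7
```

Emit:
{"op": "play_rows", "data": {
  "plan": [0,0,-2,0,55,0,0,-5,0,55,0,0,-7,0,55,0,0,-7,0,55,0,0,-7,0,55]
}}

```text
clock: 11.95
position: [629.9, -142.6, 250.8]
orientation: [0.978, 0.206, 0.0, 0.0]
force: [0.0, -0.7, -1.5]
opening: 59.1
gripper_force: 43.7
```

```bash
python3 -c "
from h import *
go((583.7,-394.5,95,23.8))"
```

```text
t 11.95 grasp [ 630.  -142.7   96.1] th 23.8 q [-0.32  0.6   0.03  1.   -0.    2.41] F [ 0.  -0.7 -1.5] open 59.1 gf 43.7
[-14.4   21.18   0.11] 0.0 mm 256
```

The straight path crosses the stamp, so I raise 35 mm more on the way.

Emit:
{"op": "play_rows", "data": {
  "plan": [-0.5,0.7,-3.5,0,55,-3,4.4,-3.5,0,55,-5.4,8,-3.5,0,55,-7.8,11.5,-3.5,0,55,-10.2,15,-3.5,0,55,-12.6,18.5,-3.5,0,55,-14.4,21.2,-3,0,55,-14.4,21.2,-3,0,55]
}}

```text
clock: 12.75
position: [581.5, -398.8, 277.3]
orientation: [0.979, 0.204, -0.002, -0.001]
force: [-0.4, 0.1, -1.5]
opening: 59.1
gripper_force: 43.9
```

Emit:
{"op": "play_rows", "data": {
  "plan": [0,0,2,0,55,0,0,4,0,55,0,0,4,0,55,0,0,4,0,55,0,0,4,0,55]
}}

```text
clock: 13.25
position: [584.1, -394.4, 241.4]
orientation: [0.978, 0.207, 0.0, 0.0]
force: [-0.1, -0.2, -1.1]
opening: 59.5
gripper_force: 43.9
```

```bash
python3 -c "
from h import *
go((583.7,-394.5,38.5,23.8))"
```

```text
t 13.25 grasp [ 584.2 -394.4   86.7] th 23.9 q [-0.68  0.72  0.23  1.08 -0.    2.04] F [-0.1 -0.2 -1.1] open 59.5 gf 43.9
[-0.04 -0.01  4.82] 0.001 mm 48
```

Emit:
{"op": "play_rows", "data": {
  "plan": [0,0,2,0,55,0,0,4,0,55,0,0,4.6,0,55,0,0,4.8,0,55,0,0,4.8,0,55]
}}

```text
clock: 13.75
position: [584.1, -394.8, 193.8]
orientation: [0.978, 0.206, 0.0, 0.001]
force: [0.4, -0.1, -1.2]
opening: 59.1
gripper_force: 43.9
```

```bash
python3 -c "
from h import *
go((583.7,-394.5,38,23.8))"
```

```text
t 13.75 grasp [ 584.3 -395.    39.1] th 23.8 q [-0.68  0.76  0.17  0.98 -0.    2.04] F [ 0.4 -0.1 -1.2] open 59.1 gf 43.9
[-0.03 -0.05  0.11] 0.001 mm 1
```

Emit:
{"op": "play_rows", "data": {
  "plan": [0,0,0.15,0,55,0,0,0.15,0,55,0,0,0.15,0,100,0,0,0.15,0,100,0,0,0.15,0,100,0,0,-3,0,100,0,0,-7,0,100,0,0,-9,0,100]
}}

```text
clock: 14.55
position: [584.3, -395.1, 286.4]
orientation: [0.978, 0.206, 0.001, 0.002]
force: [1.2, 0.1, 1.4]
opening: 85.3
gripper_force: 0.0
```

```bash
python3 -c "
from h import *
go((600,-268,125,23.8))"
```

```text
t 14.55 grasp [ 584.8 -395.5  131.7] th 23.8 q [-0.68  0.7   0.3   1.17 -0.    2.04] F [1.2 0.1 1.4] open 85.3 gf 0.0
[  6.57 -11.     0.64] 0.0 mm 128
```

Emit:
{"op": "play_rows", "data": {
  "plan": [2.2,-3.6,0.3,0,80,4.4,-7.2,0.6,0,80,6.5,-10.9,0.6,0,80,6.5,-10.9,0.6,0,80,6.5,-10.9,0.6,0,80,6.5,-10.9,0.6,0,80]
}}

```text
clock: 15.15
position: [599.2, -269.6, 276.8]
orientation: [0.979, 0.206, 0.0, 0.0]
force: [-0.3, -0.6, 0.1]
opening: 68.7
gripper_force: 0.0
```

```bash
python3 -c "
from h import *
go((600,-268,49,23.8))
im=imaging.camera('side');cv2.imwrite('pics/s8.png',cv2.resize(im[210:370,220:420],None,fx=3.7,fy=3.7,interpolation=cv2.INTER_CUBIC)[:,:,::-1])"
```

```text
t 15.15 grasp [ 599.3 -269.7  122.1] th 23.8 q [-0.52  0.6   0.11  1.08 -0.    2.21] F [-0.3 -0.6  0.1] open 68.7 gf 0.0
[ 0.14 -0.12  7.31] -0.0 mm 73
```

View pics/s8.png

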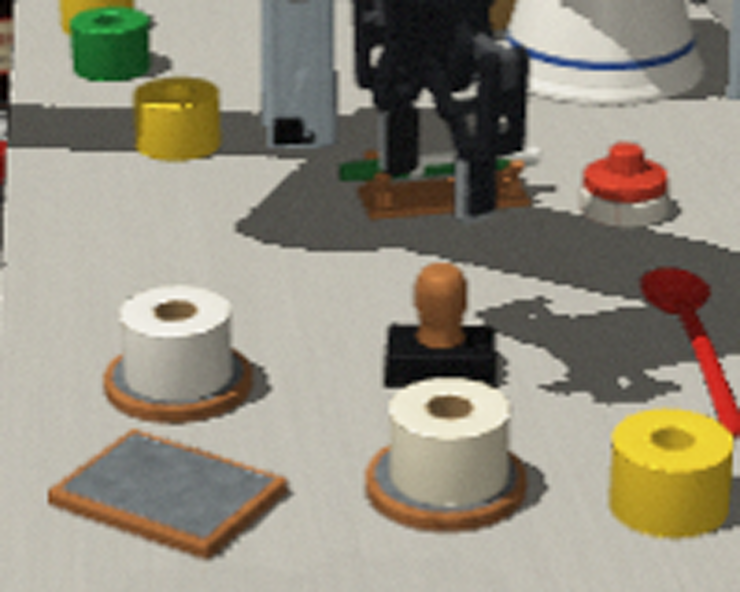

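Both rolls are flat and centred on their stands, the white at (177,345) and the cream at (447,445). The stamp is undisturbed at (440,310). Next I grip its head.

Emit:
{"op": "play_rows", "data": {
  "plan": [0.1,-0.1,3,0,80,0.1,-0.1,6,0,80,0.1,-0.1,7.3,0,80,0.1,-0.1,7.3,0,80,0.1,-0.1,7.3,0,22,0.1,-0.1,7.3,0,22,0.1,-0.1,7.3,0,22,0.1,-0.1,7.3,0,22],
  "squeeze": 40
}}

```text
clock: 16.0
position: [600.5, -267.9, 205.7]
orientation: [0.978, 0.206, 0.001, 0.001]
force: [-0.4, -0.9, 5.5]
opening: 28.2
gripper_force: 39.4
```

Emit:
{"op": "play_rows", "data": {
  "plan": [0,0,0,0,22,0,0,-2,0,22,0,0,-5,0,22,0,0,-7,0,22,0,0,-7,0,22,0,0,-7,0,22]
}}

```text
clock: 16.6
position: [599.6, -267.2, 273.4]
orientation: [0.978, 0.206, 0.0, 0.0]
force: [0.0, -0.2, -1.9]
opening: 28.4
gripper_force: 39.9
```

```bash
python3 -c "
from h import *
go((441,-384,119,-5.0))"
```

```text
t 16.6 grasp [ 599.7 -267.3  118.7] th 23.8 q [-0.52  0.6   0.1   1.07 -0.    2.21] F [ 0.  -0.2 -1.9] open 28.4 gf 39.9
[-19.23   4.27  -0.03] 0.503 mm 197
```

Emit:
{"op": "play_rows", "data": {
  "plan": [-3.5,0.8,0,0.1,22,-7,1.6,0,0.2,22,-10.5,2.4,0,0.3,22,-14,3.2,0,0.4,22,-17.5,3.9,0,0.5,22,-19.2,4.3,0,0.503,22,-19.2,4.3,0,0.503,22,-19.2,4.3,0,0.503,22]
}}

```text
clock: 17.4
position: [441.3, -383.8, 272.7]
orientation: [0.999, -0.043, -0.0, -0.001]
force: [0.8, -1.1, -2.1]
opening: 28.7
gripper_force: 39.9
```

Emit:
{"op": "play_rows", "data": {
  "plan": [0,0,2,0,22,0,0,3,0,22,0,0,3,0,22,0,0,3,0,22]
}}

```text
clock: 17.8
position: [441.9, -383.5, 243.4]
orientation: [0.999, -0.043, -0.0, -0.0]
force: [0.2, -0.1, -1.1]
opening: 28.3
gripper_force: 39.9
```

```bash
python3 -c "
from h import *
go((441,-384,62,-5.0))
im=imaging.camera('side');cv2.imwrite('pics/s9.png',cv2.resize(im[230:370,200:400],None,fx=4,fy=4,interpolation=cv2.INTER_CUBIC)[:,:,::-1])"
```

```text
t 17.8 grasp [ 441.8 -383.4   88.7] th -4.9 q [-0.82  0.49 -0.17  0.91  0.    2.4 ] F [ 0.2 -0.1 -1.1] open 28.3 gf 39.9
[-0.08  0.05  2.67] 0.001 mm 27
```

View pics/s9.png

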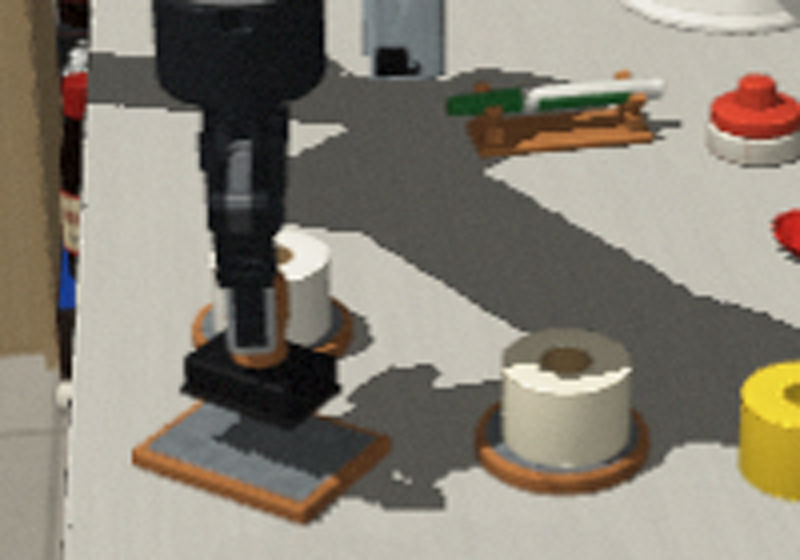

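The stamp is upright over its stand, with its edges parallel to the stand's edges. Next I lower it.

Emit:
{"op": "play_rows", "data": {
  "plan": [-0.1,0,1.5,0,22,-0.1,0,2.5,0,22,-0.1,0,2.7,0,22,-0.1,0,2.75,0,22,-0.1,0,2.75,0,22]
}}

```text
clock: 18.35
position: [440.6, -384.3, 216.7]
orientation: [0.999, -0.044, 0.0, 0.0]
force: [-0.1, -0.9, -1.7]
opening: 28.4
gripper_force: 40.0
```

```bash
python3 -c "
from h import *
go((441,-384,61,-5.0))"
```

```text
t 18.35 grasp [ 440.6 -384.4   62. ] th -5.0 q [-0.83  0.52 -0.21  0.84 -0.    2.4 ] F [-0.1 -0.9 -1.7] open 28.4 gf 40.0
[ 0.04 -0.04  0.1 ] 0.0 mm 1
```

Emit:
{"op": "play_rows", "data": {
  "plan": [0,0,0.15,0,22,0,0,0.15,0,22,0,0,0.15,0,60,0,0,0.15,0,80,0,0,0.1,0,80,0,0,-3,0,80,0,0,-7,0,80,0,0,-10,0,80]
}}

```text
clock: 19.15
position: [440.5, -384.2, 318.2]
orientation: [0.999, -0.044, 0.0, 0.0]
force: [0.7, -1.4, -0.2]
opening: 68.5
gripper_force: 0.0
```

Emit:
{"op": "play_rows", "data": {
  "plan": [0,4.5,0,0,80,0,9,0,0,80,0,13.5,0,0,80,0,18,0,0,80,0,20,0,0,80,0,20,0,0,80]
}}

```text
clock: 19.75
position: [421.8, -586.2, 315.1]
orientation: [0.999, -0.045, -0.0, 0.0]
force: [0.7, 0.4, 0.5]
opening: 68.5
gripper_force: 0.0
```

```bash
python3 -c "
from h import *
go()
im=imaging.camera('top');cv2.imwrite('pics/t9.png',cv2.resize(im[165:335,290:500],None,fx=3.5,fy=3.5,interpolation=cv2.INTER_CUBIC)[:,:,::-1])"
```

```text
t 19.75 grasp [ 421.8 -586.4  160.4] th -5.2 q [-1.03  0.73  0.43  1.28 -0.    2.2 ] F [0.7 0.4 0.5] open 68.5 gf 0.0
```

View pics/t9.png

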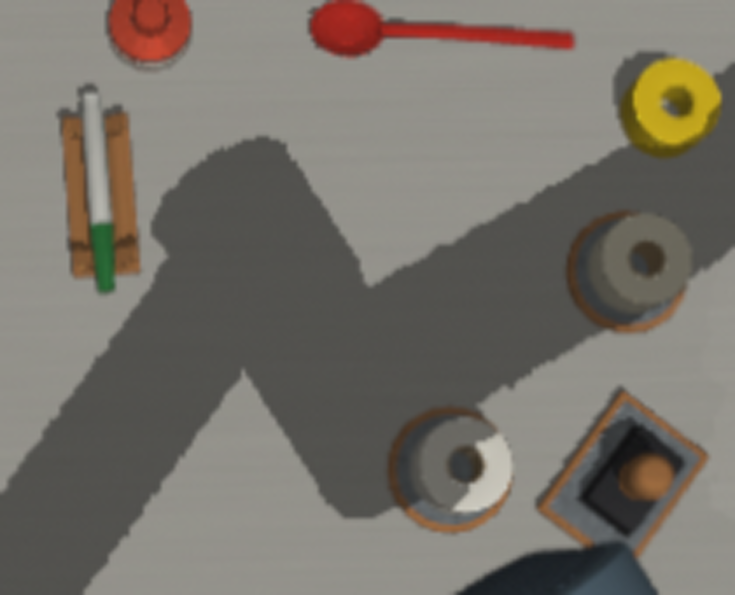

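Everything is in place in the top view, with the marker at (97,190), the rolls at (641,260) and (463,466) and the stamp at (632,478). I'll run one numeric check.

Run:
```python
from h import *
P=lambda u,z:p2w("top",[[(u[0]+.5)/3.5-.5+290,(u[1]+.5)/3.5-.5+165]],z)[0].round(1)
print("cream",P((640.5,260),50),"stand",P((627,270.5),10))
print("white",P((462.5,466),50),"stand",P((451,470),10))
print("stampfoot",P((632,479.5),30),"knob",P((646,478),71))
print("marker",P((97.5,190),26))
```

```text
cream [ 583.9 -393.2   50. ] stand [ 583.7 -394.4   10. ]
white [ 451.8 -268.8   50. ] stand [ 451.9 -268.1   10. ]
stampfoot [ 441.5 -384.6   30. ] knob [ 439.9 -382.9   71. ]
marker [641.2 -37.2  26. ]
```

All of them are within about 2 mm, so I'm handing in.

```bash
python3 -c "
from bench import env
print(env.job_done())"
```

```text
the job is handed in; nothing more can be done
None
```

I handed the job in at about 20 s: in the last top view both rolls, the marker and the stamp were each within about 2 mm of their measured targets, and the timer and ladle were never touched; no verdict came back.

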